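# Unstack the whetstones into their holders

### The job

Set up the sharpening bench: take the pile of whetstones apart one at a time from the top, putting the small green dressing stone flat in the white dish first, then the fine, the medium and the coarse stone each flat in the holder with the pad of its own colour, centred on the pad between the end stops. The stones chip, so set them down gently instead of dropping them, and leave the spray bottle standing where it is.

Things in the scene. Friction and masses are not known exactly. Their poses are not given: they have to be found in the camera images.
- dressing_stone: small dark green dressing stone, 44 (x) x 30 (y) x 22 (z) mm, about 60 g; loose, on top of the pile at the start, lying on the fine stone. Origin at the centre of its underside, z up.
- fine_stone: cream-coloured fine whetstone, a plain flat block 100 long (x) x 48 wide (y) x 20 high (z) mm, about 200 g (the lowest 6 mm is a wooden sole), third from the bottom of the pile, lying roughly crosswise on the medium stone; loose. Origin at the centre of its underside, x along its length, z up.
- medium_stone: red-brown medium whetstone, a plain flat block 120 long (x) x 54 wide (y) x 22 high (z) mm, about 300 g, second from the bottom of the pile, lying roughly crosswise on the coarse stone; loose. Origin at the centre of its underside, x along its length, z up.
- coarse_stone: dark grey coarse whetstone, a plain flat block 140 long (x) x 60 wide (y) x 24 high (z) mm, about 420 g, at the bottom of the pile, on the bench; loose. Origin at the centre of its underside, x along its length, z up.
- fine_holder: fixed stone holder for the fine stone: low brown wooden base 148 x 66 mm, 15 mm high, with a thin cream pad, 42 mm wide, along its flat top on which the stone lies flat (pad surface 15 mm above the bench). At each end a dark wooden stop 9 mm thick and 50 mm wide rises 8 mm above the pad; the clear length between the stops is 114 mm, the long sides are open. Origin at the centre of its underside on the bench, x along its length, z up; either way round serves.
- medium_holder: fixed stone holder for the medium stone: low brown wooden base 168 x 66 mm, 15 mm high, with a thin red-brown pad, 42 mm wide, along its flat top on which the stone lies flat (pad surface 15 mm above the bench). At each end a dark wooden stop 9 mm thick and 50 mm wide rises 8 mm above the pad; the clear length between the stops is 134 mm, the long sides are open. Origin at the centre of its underside on the bench, x along its length, z up; either way round serves.
- coarse_holder: fixed stone holder for the coarse stone: low brown wooden base 188 x 66 mm, 15 mm high, with a thin dark grey pad, 42 mm wide, along its flat top on which the stone lies flat (pad surface 15 mm above the bench). At each end a dark wooden stop 9 mm thick and 50 mm wide rises 8 mm above the pad; the clear length between the stops is 154 mm, the long sides are open. Origin at the centre of its underside on the bench, x along its length, z up; either way round serves.
- dish: fixed round white ceramic dish with a low rim: 92 mm across and 12 mm high outside, inner floor 76 mm across and 5 mm above the bench. Origin at the centre of its underside.
- spray_bottle: loose clear spray bottle with a red trigger head, 68 mm across and 157 mm tall, standing at one side of the stones; to be left alone. Origin at the centre of its underside, z up.
There are look-alikes about, which are no part of the job. Leave any turquoise look-alike of the coarse_stone alone.

How it is judged:
By the outcome, as a careful person would: the job done as asked, in the order asked, and still so for the second after the job is handed in, with the robot touching nothing.
It also fails if it takes over 122 s, if anything falls off the work surface, if the arm or the gripper's body presses on something with over 40 N, if the wrist force passes 120 N, or if a joint passes its speed limit or range.

### The arm

A 7-joint arm with a two-finger parallel gripper is mounted at the origin on the work surface. World frame = base frame: x ahead of the robot, y to its left, z up, the work surface at z = 0. Lengths are in m, angles in rad, forces in N, time in s.
With the tool pointing down it reaches from about 0.425 to 0.95 m from the base axis. Payload 4.7 kg.
Tool frame: the origin (TCP) lies midway between the tips of the shut fingers; the grasp point (between the pads) lies 19 mm behind it; z points along the fingers, x is the direction in which the jaws open and shut, and the axes are right-handed (so a half turn about z gives the same grasp; the last joint's range is limited). The gripper opens to 87 mm and grips with 3 to 60 N. Pads are 19 mm wide; open, the fingers measure 117 mm over their backs; the gripper's body (75 mm by 190 mm) begins 51 mm behind the grasp point.
Start: joints at [-1.141, 0.469, -0.049, 1.532, 0.024, 1.141, -0.082], TCP at [0.299, 0.605, 0.223] pointing down, gripper open.
Joint ranges: [-2.59, 2.59], [-0.33, 1.99], [-1.39, 1.29], [0.1, 2.45], [-1.04, 4.18], [0.21, 1.99], [-2.66, 2.66]. Speed limits (rad/s): [2.57, 2.57, 3.14, 3.14, 3.14, 3.14, 3.14].

### API

Orientations are given as a unit quaternion [x, y, z, w].
In Python, from rig import observe, get_image, finish_job gives the robot as it stands.
- The arm moves only by the tool apply_moves, never from a script. Its argument "plan" is a list that holds one entry, the list of rows, each a list of 4 numbers: the shift along the world's x, y, z in mm, then the turn about the world's z in degrees. In form: [[[dx, dy, dz, roll], ...]]. A call has 1 to 10 rows; each row shifts and turns the commanded pose from where the row before left it; what a row does not reach is not made up. A row lasts 1/8 s, in which the tool goes at most 62.5 mm and 10.7 degrees, less where a joint would pass 70% of its speed; a pose out of reach is approached as far as the arm can. A call is refused whole if a number of a shift passes 62.5 or a number of a turn 10.7, either way. A call with a gripper value outside its range is refused whole. "jaw" is the finger opening in mm, from 0 to 87, set as the call begins (left out, the last holds). The fingers move at their own pace and stop on an object; "squeeze" is the grip in N (left out, the last holds). Time passes only in rows, so rows that do not move let the fingers close. It gives the time, the measured TCP pose, the force and the opening at its end, in the units of the state.
- observe(): the state, without advancing time (a new reading comes with each control period).
- get_image(name): name is "scene" or "top" or "wrist"; returns a dict with "color" (480x640x3 uint8, red, green, blue), "fovy" (degrees; the focal length in pixels is half the picture's height over the tangent of half this angle, whatever the lens; pixels are square), "cx", "cy" (the principal point, pixels), "cam_to_world" (4x4, takes a point from camera to world coordinates). Camera axes: x right, y down, z forward; pixel columns grow to the right and rows downward; lengths in m; the calibration is good to about 2 mm. A picture is of the moment at which its call begins. There is no depth.
- finish_job(): hands the job in, once; it reports no verdict.
The state is a dict: "time": time; "q": joint angles; "joint_velocities": joint speeds; "joint_torque": joint torques, N m; "tcp_pos": TCP position; "ee_rot": TCP orientation; "ft_force": force on the tool from outside, world axes, zero at the start; "wrist_torque": the same for the moment, N m; "width": finger opening in m.
Only numpy, scipy, OpenCV 4.12 (cv2) and the standard library are available. Lean on these libraries where they do the work, as an engineer would, in place of code of your own. Each camera call takes 0.05 s, during which the arm holds its last target. There are 200 camera calls.

## Working session

There is one attempt and no reset: what is moved stays moved. The work goes in short steps, Python scripts to look and compute and a tool call to move; the robot and the scene stay as the last step left them, time stands still between calls to the robot, and variables do not carry over. Pictures are saved under pics/ and viewed, about 12 in all and at most 16, crops included, and the job is handed in when it is done.

Besides the shell and the picture viewer there is one more tool, called after "Call:" as name(argument=value, ...), one argument or row to a line, values as JSON. apply_moves: Moves the arm, as the interface text tells. Its arguments: {"type":"object","properties":{"plan":{"type":"array","items":{"type":"array","items":{"type":"array","items":{"type":"number"}}}},"jaw":{"type":"number"},"squeeze":{"type":"number"}},"required":["plan"]}

```bash
mkdir -p pics; cat > h.py <<'E'
import numpy as np, cv2
from rig import observe, get_image, finish_job
def grab(n,f=None):
    d=get_image(n); im=cv2.cvtColor(d['color'],cv2.COLOR_RGB2BGR)
    if f: cv2.imwrite('pics/'+f,im)
    return d,im
def ray(d,u,v):
    f=240/np.tan(np.radians(d['fovy'])/2); T=np.array(d['cam_to_world'])
    return T[:3,3],T[:3,:3]@np.array([(u-d['cx'])/f,(v-d['cy'])/f,1])
def onz(d,u,v,z):
    o,r=ray(d,u,v); return o+r*(z-o[2])/r[2]
def proj(d,p):
    f=240/np.tan(np.radians(d['fovy'])/2); T=np.array(d['cam_to_world'])
    c=T[:3,:3].T@(np.array(p)-T[:3,3]); return f*c[0]/c[2]+d['cx'],f*c[1]/c[2]+d['cy']
E
python3 - <<'E'
from h import *
np.set_printoptions(precision=3,suppress=True)
for n in ('top','scene'):
    d,im=grab(n,n+'0.png'); print(n,d['fovy'],d['cx'],d['cy'],d['cam_to_world'])
s=observe(); print(s)
E
```

```text
top 56.781578551853414 325.83968006890177 245.19161733507914 [[ 0.027 -0.996  0.084  0.346]
 [-0.999 -0.024  0.028 -0.003]
 [-0.026 -0.085 -0.996  0.983]
 [ 0.     0.     0.     1.   ]]
scene 53.0457875931431 317.1378389448892 234.6828090871745 [[ 0.195  0.761 -0.618  1.074]
 [ 0.981 -0.158  0.115 -0.108]
 [-0.01  -0.629 -0.777  0.905]
 [ 0.     0.     0.     1.   ]]
{'time': 0.1, 'q': array([-1.141,  0.469, -0.049,  1.534,  0.024,  1.141, -0.082]), 'joint_velocities': array([ 0.001, -0.001,  0.001, -0.005,  0.002, -0.001, -0.   ]), 'joint_torque': array([  0.001, -50.917,  -0.081, -23.683,  -0.062,   0.034,   0.   ]), 'tcp_pos': array([0.299, 0.605, 0.222]), 'ee_rot': array([ 0.849,  0.528, -0.001,  0.   ]), 'ft_force': array([-0.889,  0.24 , -0.332]), 'wrist_torque': array([-0.013, -0.033, -0.012]), 'width': 0.08684028921333439}
```

View pics/top0.png

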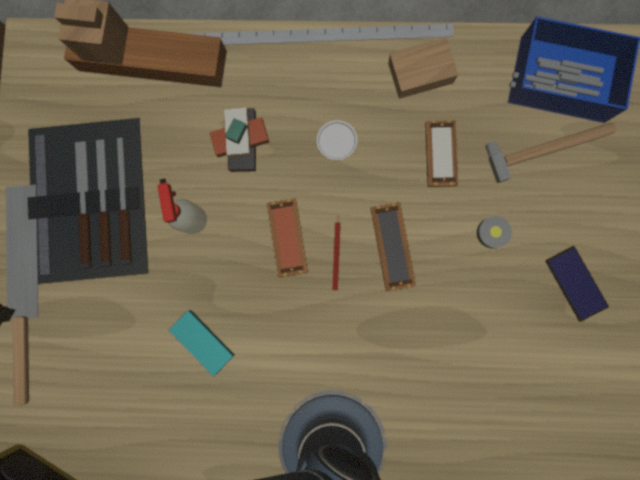

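View pics/scene0.png

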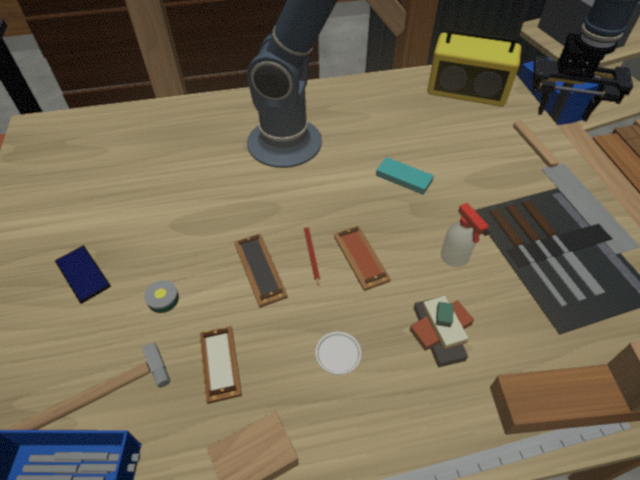

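The top view shows:
- the pile at about (240,138)
- the dish at (337,140)
- the fine holder at (441,153), the medium holder at (287,238) and the coarse holder at (393,246)
- the bottle at (180,212)
- a turquoise look-alike at (201,342) and a navy block at (577,284), neither part of the job.

The scene view agrees with this.

```bash
python3 - <<'E'
from h import *
np.set_printoptions(precision=4,suppress=True)
d,im=grab('top')
hsv=cv2.cvtColor(im,cv2.COLOR_BGR2HSV)
for n,p in dict(green=(236,131),fine=(238,150),med=(259,131),coarse=(241,165),dish=(337,140),fh=(441,153),mh=(287,238),ch=(393,246),wood=(442,125),table=(340,190)).items(): print(n,hsv[p[1],p[0]])
def rect(name,roi,lo,hi,z):
    x0,y0,x1,y1=roi; m=np.zeros(hsv.shape[:2],np.uint8)
    m[y0:y1,x0:x1]=cv2.inRange(hsv,np.array(lo),np.array(hi))[y0:y1,x0:x1]
    c=max(cv2.findContours(m,0,2)[0],key=cv2.contourArea)
    w=np.array([onz(d,u,v,z)[:2] for u,v in c[:,0]],np.float32)
    r=cv2.minAreaRect(w*1000); b=cv2.boxPoints(r); e=max([b[1]-b[0],b[2]-b[1]],key=np.linalg.norm)
    print(name,'c',np.array(r[0]),'size',np.array(r[1]),'long-ang',np.degrees(np.arctan2(e[1],e[0]))%180)
rect('green',(215,100,260,160),(60,60,20),(100,255,140),.088)
rect('fine',(210,100,275,180),(15,0,130),(60,70,255),.066)
rect('dish',(310,115,365,165),(0,0,120),(180,40,255),.012)
rect('fpad',(425,120,460,190),(0,0,130),(60,50,255),.015)
rect('mpad',(265,198,310,280),(0,110,60),(8,255,255),.015)
rect('cpad',(370,200,418,295),(0,0,20),(180,60,110),.015)
a=cv2.resize(im[95:185,195:285],None,fx=5,fy=5,interpolation=2)
b=cv2.resize(im[110:200,395:485],None,fx=5,fy=5,interpolation=2)[:, :345]
cv2.imwrite('pics/crop1.png',np.hstack([a,b]))
E
```

```text
green [ 79  78 104]
fine [ 27  14 162]
med [  8 148 134]
coarse [24 19 67]
dish [ 15   3 162]
fh [ 26  13 161]
mh [  8 145 137]
ch [38 13 78]
wood [ 18 136 109]
table [ 21  84 134]
green c [657.4493 216.6511] size [26.605 40.763] long-ang 156.18378
fine c [690.871  223.8611] size [51.0534 50.7691] long-ang 7.722084
dish c [666.2491   6.911 ] size [89.4946 91.817 ] long-ang 91.09561
fpad c [ 640.2964 -227.0248] size [111.4109  42.9575] long-ang 2.5084398
mpad c [444.5236 110.7676] size [135.2283  39.8884] long-ang 10.320129
cpad c [ 430.003  -121.9626] size [154.6728  40.4379] long-ang 11.41426
```

View pics/crop1.png

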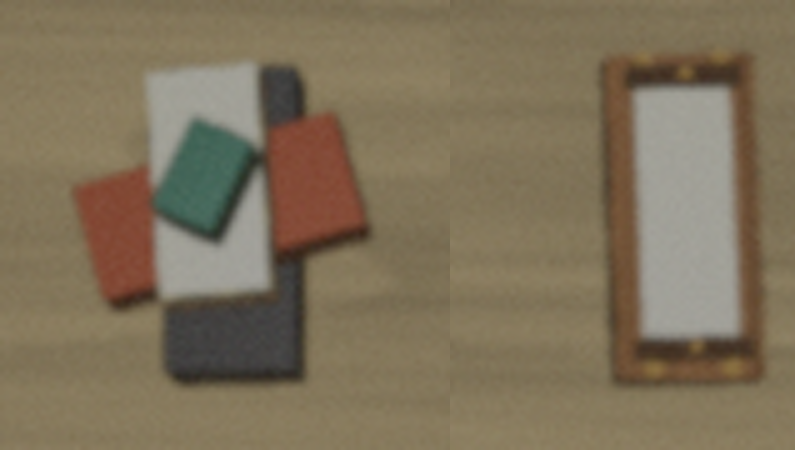

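The crop confirms the pile: green on cream on red-brown on dark grey. The right half is the cream-padded fine holder with its two stops. I'm moving over the pile now, going around the bottle.

Call:
apply_moves(
  plan=[
    [[50, -10, 0, 0.4], [50, -10, 0, 0.4], [50, -10, 0, 0.4], [50, -10, 0, 0.4], [30, -52, 0, 0.4], [26, -54, 0, 0.4], [26, -54, 0, 0], [26, -54, 0, 0], [26, -54, 0, 0], [12, -40, 0, 0]],
  ],
  jaw=60,
  squeeze=20,
)

```text
time: 1.4
tcp_pos: [0.6463, 0.2532, 0.2221]
ee_rot: [0.839, 0.544, -0.0, 0.001]
ft_force: [-0.5, 1.0, -1.2]
width: 0.0598
```

Call:
apply_moves(
  plan=[
    [[12, -40, 0, 0], [0, 0, 0, 0], [0, 0, 0, 0]],
  ],
)

```text
time: 1.78
tcp_pos: [0.6565, 0.2181, 0.2223]
ee_rot: [0.838, 0.546, -0.0, -0.001]
ft_force: [0.4, 0.4, -0.1]
width: 0.06
```

```bash
cat >> h.py <<'E'
np.set_printoptions(precision=3,suppress=True)
def st():
    s=observe(); x,y=s['ee_rot'][:2]
    print('t',s['time'],'tcp',s['tcp_pos']*1000,'jaw',np.degrees(2*np.arctan2(y,x)),'quat',s['ee_rot'],'F',s['ft_force'],'w',s['width']*1000)
def rect(d,im,name,roi,lo,hi,z,k=0,ret=False):
    hsv=cv2.cvtColor(im,cv2.COLOR_BGR2HSV); x0,y0,x1,y1=roi; m=np.zeros(hsv.shape[:2],np.uint8)
    m[y0:y1,x0:x1]=cv2.inRange(hsv,np.array(lo),np.array(hi))[y0:y1,x0:x1]
    if k: m=cv2.morphologyEx(m,cv2.MORPH_OPEN,np.ones((k,k)))
    c=max(cv2.findContours(m,0,2)[0],key=cv2.contourArea)
    w=np.array([onz(d,u,v,z)[:2] for u,v in c[:,0]],np.float32)
    r=cv2.minAreaRect(w*1000); b=cv2.boxPoints(r); e=max([b[1]-b[0],b[2]-b[1]],key=np.linalg.norm)
    print(name,'c',np.array(r[0]),'size',np.array(r[1]),'long-ang',np.degrees(np.arctan2(e[1],e[0]))%180,'px',c[:,0].mean(0))
E
python3 - <<'E'
from h import *
st(); d,im=grab('wrist','w1.png'); print(d['cam_to_world'],d['fovy'])
E
```

```text
t 1.775 tcp [656.459 218.112 222.261] jaw 66.14139723013297 quat [ 0.838  0.546 -0.    -0.001] F [ 0.404  0.403 -0.078] w 59.955145919015834
[[ 0.405  0.872  0.275  0.581]
 [ 0.914 -0.386 -0.121  0.252]
 [ 0.     0.3   -0.954  0.385]
 [ 0.     0.     0.     1.   ]] 71.16139380070962
```

View pics/w1.png

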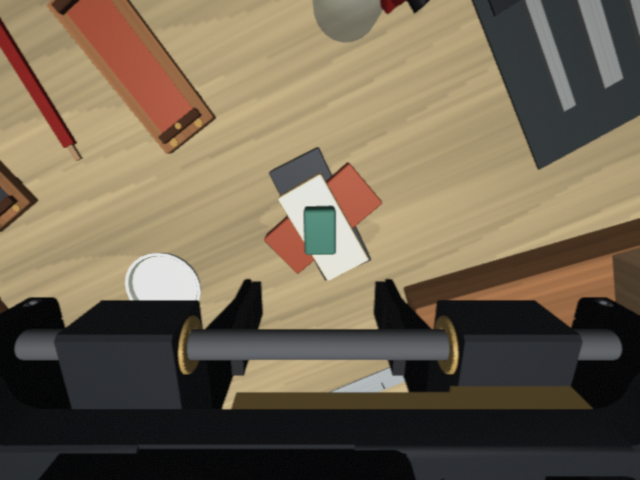

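The wrist view shows the green stone at (320,231) on the cream one, red-brown and dark grey beneath, and the dish at (163,285). I'll measure them in this picture.

```bash
python3 - <<'E'
from h import *
d,im=grab('wrist')
rect(d,im,'green',(280,180,360,280),(60,60,20),(95,255,255),.088)
rect(d,im,'fine',(270,165,380,285),(15,0,150),(60,60,255),.066)
rect(d,im,'dish',(120,240,205,310),(0,0,150),(180,30,255),.012)
rect(d,im,'bottlebase',(300,0,385,45),(0,0,100),(180,60,255),.0)
E
```

```text
green c [658.406 219.221] size [27.26  44.965] long-ang 156.97774 px [315.654 221.5  ]
fine c [665.597 221.497] size [100.186  47.967] long-ang 5.876281 px [324.046 226.931]
dish c [653.349  13.219] size [91.248 60.205] long-ang 66.185646 px [148.217 275.849]
bottlebase c [493.292 322.284] size [67.359 36.459] long-ang 66.2041 px [347.236  26.327]
```

Call:
apply_moves(
  plan=[
    [[2, 1, -30, 0.8], [0, 0, -40, 0], [0, 0, -40, 0], [0, 0, -20, 0], [0, 0, -12, 0], [0, 0, -9, 0], [0, 0, 0, 0], [0, 0, 0, 0]],
  ],
)

```text
time: 2.88
tcp_pos: [0.6596, 0.2184, 0.0727]
ee_rot: [0.834, 0.551, 0.001, 0.0]
ft_force: [-0.1, 0.3, -0.3]
width: 0.0599
```

Call:
apply_moves(
  plan=[
    [[0, 0, 0, 0], [0, 0, 0, 0], [0, 0, 0, 0], [0, 0, 0, 0], [0, 0, 0, 0], [0, 0, 0, 0]],
  ],
  jaw=20,
  squeeze=15,
)

```text
time: 3.62
tcp_pos: [0.6589, 0.2183, 0.0716]
ee_rot: [0.834, 0.551, 0.0, -0.0]
ft_force: [-0.8, 0.1, 0.5]
width: 0.0296
```

Call:
apply_moves(
  plan=[
    [[0, 0, 8, 0], [0, 0, 20, 0], [0, 0, 35, 0], [2, -40, 10, 0], [2, -50, 0, 0], [2, -50, 0, 0], [1, -45, 0, 0], [0, -26, -10, 0], [0, 0, 0, 0], [0, 0, 0, 0]],
  ],
)

```text
time: 4.88
tcp_pos: [0.6664, 0.0093, 0.1357]
ee_rot: [0.834, 0.552, 0.001, -0.0]
ft_force: [0.2, 0.7, 0.2]
width: 0.0298
```

```bash
python3 - <<'E'
from h import *
st()
d,im=grab('top','t2.png')
rect(d,im,'dish',(300,105,375,175),(0,0,120),(180,40,255),.012)
d,im=grab('wrist','w2.png')
E
```

```text
t 4.875 tcp [666.362   9.322 135.663] jaw 67.0125141224242 quat [ 0.834  0.552  0.001 -0.   ] F [0.224 0.653 0.243] w 29.770000612063992Traceback (most recent call last):
  File "<stdin>", line 4, in <module>
  File "h.py", line 23, in rect
    c=max(cv2.findContours(m,0,2)[0],key=cv2.contourArea)
ValueError: max() iterable argument is empty
```

```bash
python3 - <<'E'
from h import *
d,im=grab('wrist','w2.png')
E
```

```text
(no output)
```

View pics/w2.png

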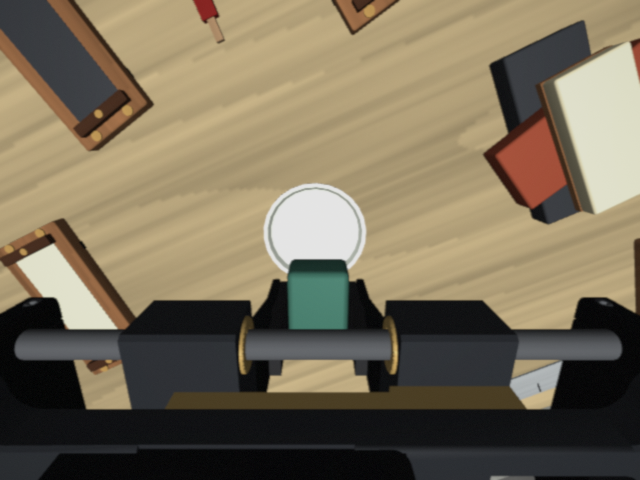

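The green stone is held level at (318,295), and the dish rim is clear at (315,230). I'll fit a circle to its visible rim.

```bash
python3 - <<'E'
from h import *
d,im=grab('wrist')
hsv=cv2.cvtColor(im,cv2.COLOR_BGR2HSV); m=np.zeros((480,640),np.uint8)
m[170:262,255:375]=cv2.inRange(hsv,np.array((0,0,170)),np.array((180,45,255)))[170:262,255:375]
c=max(cv2.findContours(m,0,1)[0],key=cv2.contourArea)[:,0]; c=c[c[:,1]<250]
w=np.array([onz(d,u,v,.012)[:2]*1000 for u,v in c])
A=np.c_[2*w,np.ones(len(w))]; s=np.linalg.lstsq(A,(w**2).sum(1),rcond=None)[0]
print(s[:2],np.sqrt(s[2]+s[:2]@s[:2]),len(w))
E
```

```text
[666.577   9.082] 43.499496542771325 287
```

Call:
apply_moves(
  plan=[
    [[0, 0, -30, 0], [0, 0, -35, 0], [0, 0, -25, 0], [0, 0, -15, 0], [0, 0, -8, 0], [0, 0, -5, 0], [0, 0, -2, 0], [0, 0, -1, 0], [0, 0, 0, 0], [0, 0, 0, 0]],
  ],
)

```text
time: 6.28
tcp_pos: [0.6661, 0.0072, 0.0139]
ee_rot: [0.834, 0.551, 0.0, 0.0]
ft_force: [0.5, 0.1, -0.3]
width: 0.0297
```

Call:
apply_moves(
  plan=[
    [[0, 0, -1, 0], [0, 0, -1, 0], [0, 0, -1, 0], [0, 0, -0.5, 0], [0, 0, 0, 0], [0, 0, 0, 0]],
  ],
)

```text
time: 7.02
tcp_pos: [0.6659, 0.0072, 0.0106]
ee_rot: [0.834, 0.551, 0.0, -0.0]
ft_force: [-2.7, 0.1, 5.4]
width: 0.0301
```

Contact at 5 N: it is seated. Next I release slowly, lift and go back to the fine stone, turning the jaw axis from 67° to about 96°.

Call:
apply_moves(
  plan=[
    [[0, 0, 0, 0], [0, 0, 0, 0], [0, 0, 0, 0], [0, 0, 10, 0], [0, 0, 30, 0], [0, 0, 45, 0], [0, 0, 45, 0]],
  ],
  jaw=40,
)

```text
time: 7.9
tcp_pos: [0.6659, 0.0072, 0.142]
ee_rot: [0.834, 0.551, 0.0, 0.0]
ft_force: [0.9, 0.0, 0.5]
width: 0.0401
```

Call:
apply_moves(
  plan=[
    [[0, 40, 30, 7], [0, 50, 20, 7], [0, 50, 0, 7], [0, 50, 0, 8], [0, 24, 0, 0], [0, 0, 0, 0], [0, 0, 0, 0]],
  ],
  jaw=80,
)

```text
time: 8.78
tcp_pos: [0.6666, 0.2179, 0.19]
ee_rot: [0.671, 0.741, -0.001, 0.001]
ft_force: [0.2, -0.8, -0.9]
width: 0.08
```

```bash
python3 - <<'E'
from h import *
st(); d,im=grab('wrist','w3.png')
rect(d,im,'fine',(240,100,420,300),(15,0,150),(60,60,255),.066)
E
```

```text
t 8.775 tcp [666.598 217.862 190.003] jaw 95.66173651887966 quat [ 0.671  0.741 -0.001  0.001] F [ 0.18  -0.834 -0.917] w 79.96083760056135
fine c [665.674 221.511] size [98.745 47.727] long-ang 5.827588 px [312.364 231.636]
```

View pics/w3.png

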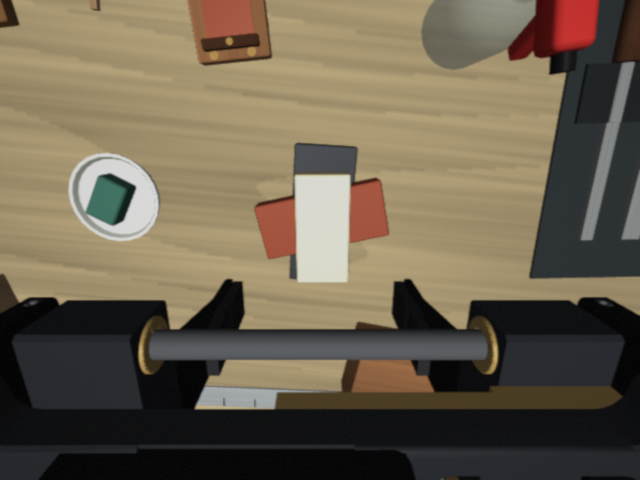

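The green stone lies flat in the dish at (110,199), and the fine stone is at (322,228). Descending on the fine stone.

Call:
apply_moves(
  plan=[
    [[-1, 3.5, -30, 0.2], [0, 0, -40, 0], [0, 0, -35, 0], [0, 0, -15, 0], [0, 0, -10, 0], [0, 0, -5, 0], [0, 0, -4, 0], [0, 0, 0, 0], [0, 0, 0, 0]],
  ],
)

```text
time: 9.95
tcp_pos: [0.6652, 0.225, 0.0517]
ee_rot: [0.668, 0.744, 0.0, 0.0]
ft_force: [-0.3, -0.6, 0.8]
width: 0.0797
```

Call:
apply_moves(
  plan=[
    [[0, 0, 0, 0], [0, 0, 0, 0], [0, 0, 0, 0], [0, 0, 0, 0], [0, 0, 0, 0], [0, 0, 0, 0]],
  ],
  jaw=38,
  squeeze=25,
)

```text
time: 10.7
tcp_pos: [0.665, 0.2242, 0.0511]
ee_rot: [0.669, 0.744, -0.0, 0.0]
ft_force: [-0.2, -1.0, 0.1]
width: 0.0481
```

Call:
apply_moves(
  plan=[
    [[0, 0, 5, 0], [0, 0, 15, 0], [0, 0, 30, 0], [0, -20, 35, 0], [-3, -45, 25, 0], [-3, -50, 0, -1], [-3, -50, 0, -1], [-3, -50, 0, -1], [-3, -50, 0, -0.3], [-3, -50, 0, 0]],
  ],
)

```text
time: 11.95
tcp_pos: [0.647, -0.0914, 0.1624]
ee_rot: [0.689, 0.724, 0.001, 0.0]
ft_force: [-0.2, -0.4, -1.5]
width: 0.0474
```

Call:
apply_moves(
  plan=[
    [[-3, -50, 0, 0], [-3, -45, 0, 0], [-1, -30, 0, 0], [0, -11, 0, 0], [0, 0, 0, 0], [0, 0, 0, 0]],
  ],
)

```text
time: 12.7
tcp_pos: [0.6405, -0.2236, 0.1612]
ee_rot: [0.688, 0.725, 0.001, -0.0]
ft_force: [0.1, 0.2, -2.0]
width: 0.0475
```

```bash
python3 - <<'E'
from h import *
st(); d,im=grab('wrist','w4.png')
E
```

```text
t 12.7 tcp [ 640.507 -223.573  161.248] jaw 92.98518682616391 quat [ 0.688  0.725  0.001 -0.   ] F [ 0.139  0.199 -2.026] w 47.49120493590309
```

View pics/w4.png

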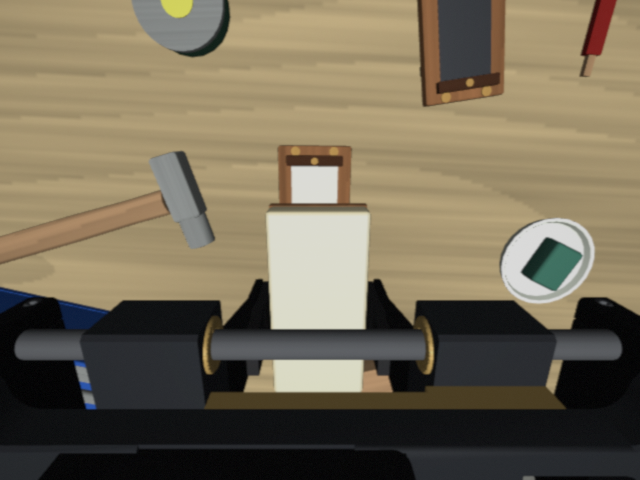

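The fine stone is held over the fine holder. The far stop is at (314,160), the base's far corners at about (278,147) and (350,147), and the stone's front edge is at row 206.

```bash
cat >> h.py <<'E'
def mask(im,roi,lo,hi):
    hsv=cv2.cvtColor(im,cv2.COLOR_BGR2HSV); x0,y0,x1,y1=roi; m=np.zeros(hsv.shape[:2],np.uint8)
    m[y0:y1,x0:x1]=cv2.inRange(hsv,np.array(lo),np.array(hi))[y0:y1,x0:x1]; return m
def rows(m,d,z,n=3):
    for v in np.nonzero(m.any(1))[0][::n]:
        c=np.nonzero(m[v])[0]; a,b=onz(d,c[0]-.5,v,z)*1000,onz(d,c[-1]+.5,v,z)*1000
        print(v,c[0],c[-1],'L',a[:2],'R',b[:2],'mid',((a+b)/2)[:2],'w',np.linalg.norm(b-a))
E
python3 - <<'E'
from h import *
d,im=grab('wrist')
hsv=cv2.cvtColor(im,cv2.COLOR_BGR2HSV)
print([(v,tuple(hsv[v,300])) for v in range(140,216,2)])
print([(u,tuple(hsv[185,u])) for u in range(270,360,3)])
E
```

```text
[(140, (np.uint8(21), np.uint8(82), np.uint8(167))), (142, (np.uint8(21), np.uint8(82), np.uint8(167))), (144, (np.uint8(20), np.uint8(83), np.uint8(153))), (146, (np.uint8(14), np.uint8(128), np.uint8(131))), (148, (np.uint8(14), np.uint8(138), np.uint8(144))), (150, (np.uint8(15), np.uint8(139), np.uint8(150))), (152, (np.uint8(15), np.uint8(137), np.uint8(153))), (154, (np.uint8(14), np.uint8(139), np.uint8(130))), (156, (np.uint8(11), np.uint8(138), np.uint8(70))), (158, (np.uint8(11), np.uint8(139), np.uint8(68))), (160, (np.uint8(11), np.uint8(140), np.uint8(69))), (162, (np.uint8(10), np.uint8(143), np.uint8(68))), (164, (np.uint8(11), np.uint8(126), np.uint8(67))), (166, (np.uint8(24), np.uint8(8), np.uint8(164))), (168, (np.uint8(30), np.uint8(5), np.uint8(218))), (170, (np.uint8(30), np.uint8(6), np.uint8(219))), (172, (np.uint8(30), np.uint8(6), np.uint8(219))), (174, (np.uint8(30), np.uint8(7), np.uint8(219))), (176, (np.uint8(30), np.uint8(6), np.uint8(219))), (178, (np.uint8(30), np.uint8(6), np.uint8(219))), (180, (np.uint8(30), np.uint8(6), np.uint8(219))), (182, (np.
[... 1718 characters left out ...]
int8(7), np.uint8(219))), (321, (np.uint8(30), np.uint8(6), np.uint8(219))), (324, (np.uint8(30), np.uint8(7), np.uint8(219))), (327, (np.uint8(30), np.uint8(7), np.uint8(219))), (330, (np.uint8(30), np.uint8(8), np.uint8(219))), (333, (np.uint8(30), np.uint8(8), np.uint8(219))), (336, (np.uint8(23), np.uint8(14), np.uint8(212))), (339, (np.uint8(13), np.uint8(132), np.uint8(143))), (342, (np.uint8(13), np.uint8(137), np.uint8(134))), (345, (np.uint8(13), np.uint8(136), np.uint8(137))), (348, (np.uint8(13), np.uint8(139), np.uint8(143))), (351, (np.uint8(20), np.uint8(86), np.uint8(148))), (354, (np.uint8(21), np.uint8(82), np.uint8(158))), (357, (np.uint8(20), np.uint8(82), np.uint8(159)))]
```

```bash
python3 - <<'E'
from h import *
d,im=grab('wrist'); print(d['cam_to_world'][:3,3])
print('pad');rows(mask(im,(270,160,360,200),(0,0,150),(180,40,255)),d,.015,5)
print('base');rows(mask(im,(265,140,365,200),(5,105,40),(18,255,255)),d,.015,6)
print('stone top');rows(mask(im,(255,212,385,270),(15,0,150),(60,75,255)),d,.176,8)
for v,z in((203,.156),(211.5,.176)): print(onz(d,318,v,z)*1000)
for v,z in((165.5,.015),(155,.023),(145,.015)): print(onz(d,314,v,z)*1000)
E
```

```text
[ 0.558 -0.228  0.324]
pad
166 292 300 L [ 586.341 -250.09 ] R [ 585.925 -241.979] mid [ 586.133 -246.034] w 8.12208609956889
171 292 337 L [ 590.782 -249.967] R [ 588.644 -208.321] mid [ 589.713 -229.144] w 41.700121456532564
176 292 337 L [ 595.263 -249.842] R [ 593.115 -208.012] mid [ 594.189 -228.927] w 41.885332726007896
181 292 337 L [ 599.784 -249.716] R [ 597.627 -207.699] mid [ 598.705 -228.708] w 42.07219657466148
186 292 337 L [ 604.345 -249.59 ] R [ 602.179 -207.384] mid [ 603.262 -228.487] w 42.2607352198227
191 292 337 L [ 608.947 -249.462] R [ 606.771 -207.066] mid [ 607.859 -228.264] w 42.45097127886904
196 292 337 L [ 613.591 -249.332] R [ 611.406 -206.745] mid [ 612.498 -228.039] w 42.64292777827131
base
146 279 349 L [ 569.553 -262.087] R [ 566.319 -199.199] mid [ 567.936 -230.643] w 62.97083817506064
152 279 351 L [ 574.706 -262.003] R [ 571.365 -197.006] mid [ 573.036 -229.505] w 65.08284311295411
158 279 351 L [ 579.914 -261.919] R [ 576.556 -196.581] mid [ 578.235 -229.25 ] w 65.42426365615768
164 279 351 L [ 585.177 -261.834] R [ 581.802 -196.152] mid [ 583.48
[... 785 characters left out ...]
4 -201.764] mid [ 598.753 -225.963] w 48.461900105134255
236 266 370 L [ 603.792 -249.689] R [ 601.319 -201.387] mid [ 602.556 -225.538] w 48.365187488760306
244 266 369 L [ 607.673 -249.672] R [ 605.207 -201.468] mid [ 606.44 -225.57] w 48.26676470768622
252 267 369 L [ 611.59  -249.187] R [ 609.129 -201.083] mid [ 610.36  -225.135] w 48.167090396683044
260 267 368 L [ 615.591 -249.166] R [ 613.136 -201.163] mid [ 614.363 -225.164] w 48.0656351944023
268 268 368 L [ 619.629 -248.67 ] R [ 617.181 -200.769] mid [ 618.405 -224.72 ] w 47.96286110393697
[ 591.119 -226.103  156.   ]
[ 591.051 -226.135  176.   ]
[ 584.858 -229.832   15.   ]
[ 575.218 -230.216   23.   ]
[ 567.084 -230.686   15.   ]
```

Holder at (641.3,-226.8), 2.7°. Stone at (641.0,-223.7), 3°. I shift y by −3 mm and lower.

Call:
apply_moves(
  plan=[
    [[0, -3, -30, -0.3], [0, 0, -40, 0], [0, 0, -35, 0], [0, 0, -16, 0], [0, 0, -8, 0], [0, 0, -5, 0], [0, 0, -3, 0], [0, 0, 0, 0], [0, 0, 0, 0]],
  ],
)

```text
time: 13.98
tcp_pos: [0.6403, -0.2294, 0.0247]
ee_rot: [0.691, 0.722, 0.0, 0.0]
ft_force: [0.5, 0.3, -1.5]
width: 0.0477
```

```bash
python3 - <<'E'
from h import *
st();d,im=grab('wrist','w5.png')
print('base');rows(mask(im,(230,120,420,200),(5,105,40),(18,255,255)),d,.015,6)
print('stone top');rows(mask(im,(235,200,405,280),(15,0,150),(60,75,255)),d,.039,8)
E
```

```text
t 13.975 tcp [ 640.261 -229.426   24.676] jaw 92.5099000682708 quat [0.691 0.722 0.    0.   ] F [ 0.461  0.333 -1.529] w 47.65541901083595
base
155 263 382 L [ 568.798 -259.854] R [ 566.213 -200.043] mid [ 567.506 -229.948] w 59.86715759208991
161 258 387 L [ 571.831 -262.379] R [ 569.015 -197.242] mid [ 570.423 -229.81 ] w 65.19805257106398
167 258 387 L [ 574.788 -262.412] R [ 571.956 -196.929] mid [ 573.372 -229.67 ] w 65.54364288998832
173 259 386 L [ 577.753 -261.938] R [ 574.95 -197.12] mid [ 576.351 -229.529] w 64.87917922549784
179 259 386 L [ 580.773 -261.969] R [ 577.953 -196.803] mid [ 579.363 -229.386] w 65.22676416463814
185 259 386 L [ 583.825 -262.   ] R [ 580.99  -196.483] mid [ 582.407 -229.242] w 65.57809348766438
191 260 385 L [ 586.888 -261.517] R [ 584.081 -196.674] mid [ 585.485 -229.095] w 64.9030213126201
197 260 385 L [ 590.007 -261.546] R [ 587.184 -196.35 ] mid [ 588.595 -228.948] w 65.25641382126236
stone top
200 282 363 L [ 586.439 -247.705] R [ 584.853 -211.082] mid [ 585.646 -229.394] w 36.65725731042775
216 266 370 L [ 594.091 -254.881] R [ 592.029 -207.292] mid [ 593.06  -231.087] w 47.63346757441463
224 266 369 L [ 597.844 -254.896] R [ 595.786 -207.409] mid [ 596.815 -231.152] w 47.531034181511124
232 266 369 L [ 601.654 -254.91 ] R [ 599.579 -207.068] mid [ 600.616 -230.989] w 47.887431584396
240 267 369 L [ 605.501 -254.462] R [ 603.43  -206.722] mid [ 604.465 -230.592] w 47.785189175246174
248 267 368 L [ 609.427 -254.474] R [ 607.359 -206.837] mid [ 608.393 -230.655] w 47.68157178540653
256 268 368 L [ 613.392 -254.015] R [ 611.329 -206.483] mid [ 612.36  -230.249] w 47.576182147920065
264 268 367 L [ 617.44  -254.023] R [ 615.38  -206.599] mid [ 616.41  -230.311] w 47.46934680967301
272 268 367 L [ 621.55  -254.032] R [ 619.474 -206.238] mid [ 620.512 -230.135] w 47.83914587411535
```

View pics/w5.png

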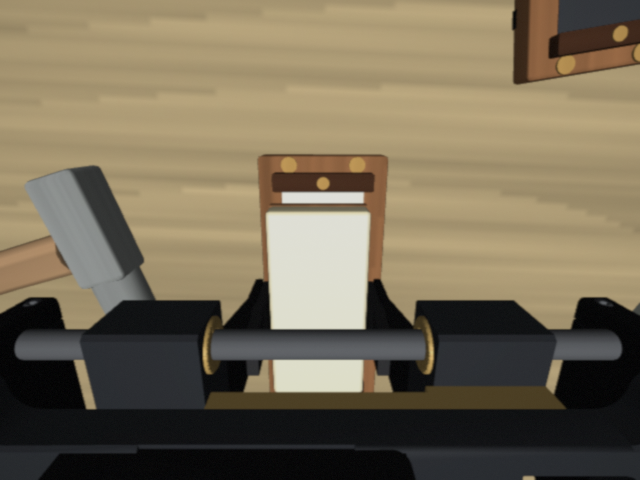

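The stone's visible end is about 2.4 mm off to −y because a lag settled out. I'll correct that, then set it down.

Call:
apply_moves(
  plan=[
    [[0.5, 2.4, 0, 0.4], [0, 0, -1, 0], [0, 0, 0, 0], [0, 0, 0, 0]],
  ],
)

```text
time: 14.52
tcp_pos: [0.6404, -0.227, 0.023]
ee_rot: [0.689, 0.725, -0.0, -0.0]
ft_force: [0.1, -0.1, -1.5]
width: 0.0478
```

```bash
python3 - <<'E'
from h import *
st();d,im=grab('wrist')
rows(mask(im,(230,170,420,200),(5,105,40),(18,255,255)),d,.015,8)
print('stone top');rows(mask(im,(235,208,405,280),(15,0,150),(60,75,255)),d,.0385,12)
E
```

```text
t 14.525 tcp [ 640.356 -226.956   23.013] jaw 92.90637432389111 quat [ 0.689  0.725 -0.    -0.   ] F [ 0.09  -0.135 -1.464] w 47.78222659396423
170 254 383 L [ 576.531 -262.114] R [ 573.265 -197.086] mid [ 574.898 -229.6  ] w 65.1105222526919
178 254 383 L [ 580.506 -262.144] R [ 577.216 -196.653] mid [ 578.861 -229.399] w 65.57358227418749
186 255 382 L [ 584.512 -261.667] R [ 581.25  -196.721] mid [ 582.881 -229.194] w 65.02722555115864
194 255 382 L [ 588.602 -261.694] R [ 585.316 -196.28 ] mid [ 586.959 -228.987] w 65.49636614991229
stone top
211 270 366 L [ 591.725 -250.775] R [ 589.543 -207.356] mid [ 590.634 -229.065] w 43.473611997542115
223 266 369 L [ 597.37  -252.547] R [ 595.004 -205.478] mid [ 596.187 -229.012] w 47.1288860378041
235 267 369 L [ 603.027 -252.071] R [ 600.656 -204.93 ] mid [ 601.842 -228.5  ] w 47.20018890145
247 267 368 L [ 608.835 -252.047] R [ 606.461 -204.833] mid [ 607.648 -228.44 ] w 47.27320146056017
259 268 368 L [ 614.754 -251.554] R [ 612.375 -204.266] mid [ 613.564 -227.91 ] w 47.34780254568373
271 268 367 L [ 620.834 -251.523] R [ 618.451 -204.159] mid [ 619.642 -227.841] w 47.42423008916934
```

Call:
apply_moves(
  plan=[
    [[0, 0, -1, 0], [0, 0, -1, 0], [0, 0, -0.7, 0], [0, 0, 0, 0], [0, 0, 0, 0]],
  ],
)

```text
time: 15.2
tcp_pos: [0.6404, -0.2269, 0.0204]
ee_rot: [0.689, 0.725, 0.0, -0.0]
ft_force: [0.2, 1.6, -1.8]
width: 0.0478
```

Call:
apply_moves(
  plan=[
    [[0, 0, -0.5, 0], [0, 0, -0.5, 0], [0, 0, -0.5, 0], [0, 0, 0, 0]],
  ],
)

```text
time: 15.7
tcp_pos: [0.6405, -0.2269, 0.0201]
ee_rot: [0.689, 0.725, 0.0, 0.0]
ft_force: [-2.3, 1.3, 6.3]
width: 0.0479
```

Contact, seated. Release, lift, and travel back to the pile while turning the jaws about −77° for the medium stone.

Call:
apply_moves(
  plan=[
    [[0, 0, 0, 0], [0, 0, 0, 0], [0, 0, 0, 0], [0, 0, 10, 0], [0, 0, 30, 0], [0, 0, 45, 0], [0, 0, 45, 0], [0, 20, 30, -5], [2, 45, 0, -9], [2, 50, 0, -9]],
  ],
  jaw=68,
)

```text
time: 16.95
tcp_pos: [0.6447, -0.1117, 0.1804]
ee_rot: [0.822, 0.57, 0.001, 0.001]
ft_force: [0.7, -0.4, -0.3]
width: 0.068
```

Call:
apply_moves(
  plan=[
    [[2, 50, 0, -9], [2, 50, 0, -9], [2, 50, 0, -9], [2, 50, 0, -9], [2, 50, 0, -9], [2, 45, 0, -9], [2, 30, 0, 0], [0, 8, 0, 0], [0, 0, 0, 0], [0, 0, 0, 0]],
  ],
  jaw=85,
)

```text
time: 18.2
tcp_pos: [0.6588, 0.2185, 0.1792]
ee_rot: [0.991, 0.137, 0.0, 0.001]
ft_force: [-0.6, -0.8, 0.0]
width: 0.0853
```

```bash
python3 - <<'E'
from h import *
st();print(observe()['q']);d,im=grab('wrist','w6.png')
rect(d,im,'med',(200,80,460,300),(0,110,60),(9,255,255),.046,3)
d,im=grab('top')
rect(d,im,'finestone',(420,110,465,195),(15,0,120),(60,60,255),.035)
E
```

```text
t 18.2 tcp [658.834 218.454 179.178] jaw 15.738002354211739 quat [0.991 0.137 0.    0.001] F [-0.619 -0.755  0.045] w 85.34586324913683
[-0.527  0.538  0.217  1.541 -0.125  1.076 -0.006]
med c [661.336 221.928] size [ 54.26  119.354] long-ang 107.93792 px [305.575 217.1  ]
finestone c [ 635.279 -226.634] size [111.363  49.94 ] long-ang 2.0522518 px [445.769 154.462]
```

View pics/w6.png

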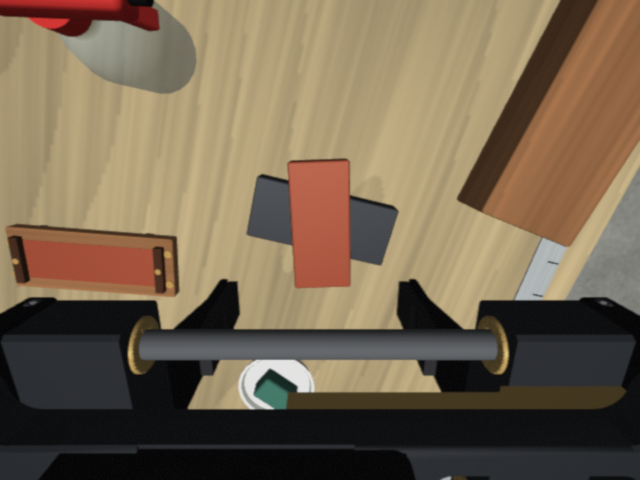

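The medium stone at (320,223) lies on the coarse one. The wooden box and the bottle are clear of the gripper's body. Descending.

Call:
apply_moves(
  plan=[
    [[2, 1.5, -30, 2.2], [0, 0, -40, 0], [0, 0, -35, 0], [0, 0, -20, 0], [0, 0, -12, 0], [0, 0, -7, 0], [0, 0, -4, 0], [0, 0, -2, 0], [0, 0, 0, 0], [0, 0, 0, 0]],
  ],
)

```text
time: 19.55
tcp_pos: [0.6607, 0.2228, 0.0293]
ee_rot: [0.988, 0.157, 0.0, -0.0]
ft_force: [0.5, 0.4, -0.5]
width: 0.085
```

Call:
apply_moves(
  plan=[
    [[0, 0, 0, 0], [0, 0, 0, 0], [0, 0, 0, 0], [0, 0, 0, 0], [0, 0, 0, 0], [0, 0, 0, 0]],
  ],
  jaw=44,
  squeeze=30,
)

```text
time: 20.3
tcp_pos: [0.6604, 0.2226, 0.0289]
ee_rot: [0.988, 0.157, 0.0, -0.0]
ft_force: [0.1, -0.3, 0.6]
width: 0.0536
```

Call:
apply_moves(
  plan=[
    [[0, 0, 5, 0], [0, 0, 15, 0], [0, 0, 35, 0], [0, 0, 45, 0], [0, -10, 40, 4], [-10, -30, 10, 8], [-22, -30, 0, 8.3], [-28, -22, 0, 9], [-32, -12, 0, 9], [-32, -8, 0, 9]],
  ],
)

```text
time: 21.55
tcp_pos: [0.5356, 0.1094, 0.1799]
ee_rot: [0.84, 0.542, 0.001, 0.0]
ft_force: [0.3, -0.5, -2.1]
width: 0.0538
```

Call:
apply_moves(
  plan=[
    [[-32, 0, 0, 9], [-30, 0, 0, 9], [-20, 0, 0, 9], [-10, 0, 0, 8], [0, 0, 0, 0], [0, 0, 0, 0], [0, 0, 0, 0]],
  ],
)

```text
time: 22.42
tcp_pos: [0.445, 0.1106, 0.1791]
ee_rot: [0.641, 0.768, 0.0, 0.0]
ft_force: [-0.2, -0.9, -2.1]
width: 0.054
```

```bash
python3 - <<'E'
from h import *
st();print(observe()['q']);d,im=grab('wrist','w7.png')
E
```

```text
t 22.425 tcp [444.98  110.597 179.065] jaw 100.32939126075033 quat [0.641 0.768 0.    0.   ] F [-0.201 -0.876 -2.121] w 54.01100853191017
[-0.256  0.169 -0.09   2.073  0.019  0.9    1.395]
```

View pics/w7.png

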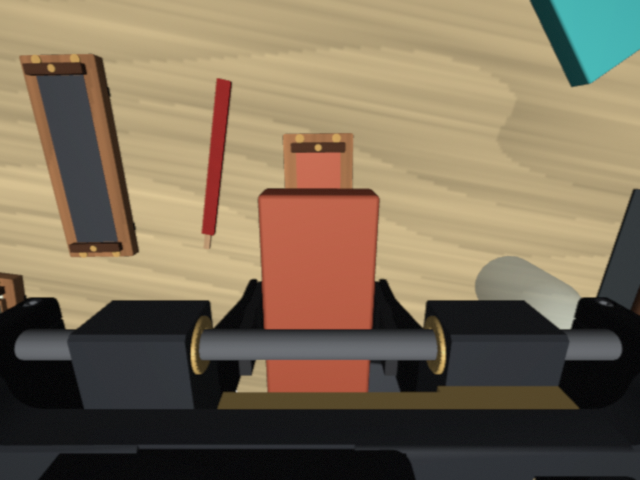

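The medium stone is held over the medium holder, whose visible stop is at (318,147). The coarse holder is in full view at (80,155), so I measure it here, then lower part of the way.

```bash
python3 - <<'E'
from h import *
d,im=grab('wrist')
rect(d,im,'cpad',(20,50,140,260),(0,0,20),(180,90,85),.015,3)
rect(d,im,'cbase',(10,45,145,265),(5,100,40),(17,255,255),.015,3)
E
```

```text
cpad c [ 431.238 -122.348] size [155.967  41.101] long-ang 11.485822 px [ 76.994 159.381]
cbase c [ 430.216 -118.757] size [187.291  72.092] long-ang 11.298243 px [ 75.506 146.734]
```

Call:
apply_moves(
  plan=[
    [[0, 0, -30, 0], [0, 0, -40, 0], [0, 0, -35, 0], [0, 0, -18, 0], [0, 0, -10, 0], [0, 0, -4, 0], [0, 0, 0, 0], [0, 0, 0, 0]],
  ],
)

```text
time: 23.52
tcp_pos: [0.445, 0.1108, 0.0425]
ee_rot: [0.64, 0.768, 0.001, 0.0]
ft_force: [0.7, 0.4, -2.6]
width: 0.0539
```

```bash
python3 - <<'E'
from h import *
st();d,im=grab('wrist','w8.png')
s=observe()['tcp_pos'][2]
print('base');rows(mask(im,(230,120,420,182),(5,105,40),(18,255,255)),d,.015,6)
print('stone');rows(mask(im,(215,195,425,280),(0,110,60),(10,255,255)),d,s+.017,8)
E
```

```text
t 23.525 tcp [444.987 110.809  42.54 ] jaw 100.4068643541778 quat [0.64  0.768 0.001 0.   ] F [ 0.688  0.398 -2.576] w 53.93715089121409
base
132 309 376 L [363.563  90.97 ] R [356.957 127.062] mid [360.26  109.016] w 36.69168720397772
138 257 377 L [371.691  63.758] R [359.876 128.314] mid [365.783  96.036] w 65.62826993389699
144 258 377 L [374.701  64.688] R [362.923 129.043] mid [368.812  96.866] w 65.42458431781817
150 258 377 L [377.842  65.088] R [366.002 129.78 ] mid [371.922  97.434] w 65.76683734962545
156 259 376 L [380.916  66.034] R [369.212 129.983] mid [375.064  98.008] w 65.01081187402946
162 259 376 L [384.123  66.445] R [372.357 130.732] mid [378.24   98.589] w 65.35449615855522
168 259 376 L [387.364  66.861] R [375.536 131.489] mid [381.45   99.175] w 65.70183357859727
174 260 376 L [390.539  67.832] R [378.748 132.255] mid [384.643 100.043] w 65.49309951843743
180 260 375 L [393.849  68.26 ] R [382.096 132.475] mid [387.972 100.367] w 65.28214901699988
stone
195 260 376 L [393.244  75.606] R [384.04  125.893] mid [388.642 100.75 ] w 51.122116162828526
203 259 378
[... 226 characters left out ...]
6] mid [399.248 102.693] w 53.15366107863354
227 260 377 L [407.629  77.465] R [398.069 129.698] mid [402.849 103.582] w 53.101069491853856
235 260 376 L [411.361  77.947] R [401.81  130.128] mid [406.585 104.038] w 53.04770778590573
243 260 376 L [415.15   78.437] R [405.526 131.014] mid [410.338 104.725] w 53.4503655158103
251 261 375 L [418.913  79.386] R [409.382 131.46 ] mid [414.147 105.423] w 52.93851294218141
259 261 374 L [422.818  79.895] R [413.297 131.913] mid [418.057 105.904] w 52.8826644324025
267 262 374 L [426.7   80.87] R [417.188 132.833] mid [421.944 106.852] w 52.825925477783116
275 262 374 L [430.727  81.398] R [421.141 133.768] mid [425.934 107.583] w 53.23945533923653
```

View pics/w8.png

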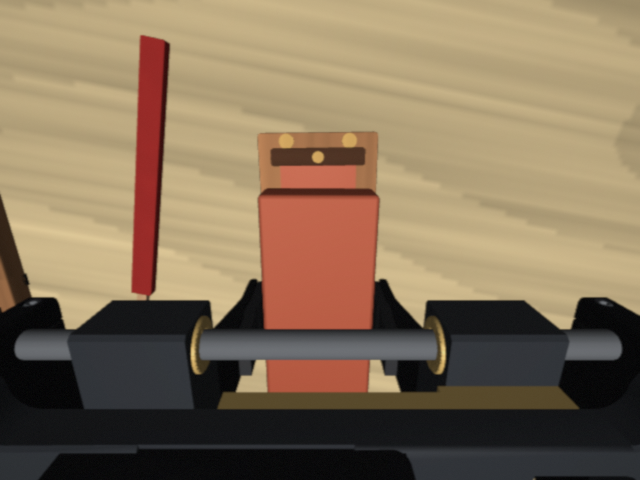

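Lateral error is under 0.5 mm. The length reads about 1 mm long, so I nudge that and lower.

Call:
apply_moves(
  plan=[
    [[-1, -0.5, -6, 0.2], [0, 0, -6, 0], [0, 0, -4, 0], [0, 0, -2, 0], [0, 0, -1, 0], [0, 0, -1, 0], [0, 0, 0, 0], [0, 0, 0, 0]],
  ],
)

```text
time: 24.58
tcp_pos: [0.4435, 0.1101, 0.022]
ee_rot: [0.639, 0.769, 0.0, 0.0]
ft_force: [-0.0, -1.2, -2.9]
width: 0.0538
```

Call:
apply_moves(
  plan=[
    [[0, 0, -1, 0], [0, 0, -0.7, 0], [0, 0, 0, 0], [0, 0, 0, 0]],
  ],
)

```text
time: 25.08
tcp_pos: [0.4434, 0.1101, 0.0201]
ee_rot: [0.639, 0.769, -0.0, -0.0]
ft_force: [0.8, -0.0, -1.3]
width: 0.0537
```

Call:
apply_moves(
  plan=[
    [[0, 0, -0.5, 0], [0, 0, -0.5, 0], [0, 0, 0, 0], [0, 0, 0, 0]],
  ],
)

```text
time: 25.58
tcp_pos: [0.4435, 0.1101, 0.0198]
ee_rot: [0.639, 0.769, 0.0, 0.0]
ft_force: [-2.6, 0.1, 6.0]
width: 0.0537
```

```bash
python3 - <<'E'
from h import *
st();d,im=grab('wrist')
hsv=cv2.cvtColor(im,cv2.COLOR_BGR2HSV)
print([(v,*map(int,hsv[v,295])) for v in range(126,218,2)])
rows(mask(im,(230,150,420,190),(5,105,40),(18,255,255)),d,.015,12)
print('stone');rows(mask(im,(215,206,425,280),(0,110,60),(10,255,255)),d,.037,16)
for z in (.015,.023,.037): print(z,[onz(d,318,v,z)[0]*1000 for v in (130,140,160,180,200)])
E
```

```text
t 25.575 tcp [443.479 110.132  19.771] jaw 100.61268722255858 quat [0.639 0.769 0.    0.   ] F [-2.592  0.09   6.027] w 53.652229864975006
[(126, 21, 82, 187), (128, 20, 81, 194), (130, 20, 81, 198), (132, 21, 82, 199), (134, 20, 83, 194), (136, 14, 119, 152), (138, 13, 135, 168), (140, 13, 136, 169), (142, 13, 136, 169), (144, 13, 134, 169), (146, 13, 134, 169), (148, 13, 136, 169), (150, 13, 134, 169), (152, 13, 135, 155), (154, 11, 137, 78), (156, 11, 137, 80), (158, 11, 139, 81), (160, 11, 140, 82), (162, 10, 132, 83), (164, 12, 139, 81), (166, 10, 134, 82), (168, 10, 137, 80), (170, 11, 136, 79), (172, 10, 140, 82), (174, 7, 148, 186), (176, 7, 148, 204), (178, 6, 148, 204), (180, 7, 148, 204), (182, 7, 149, 204), (184, 6, 147, 203), (186, 7, 149, 202), (188, 6, 154, 129), (190, 6, 170, 72), (192, 6, 164, 73), (194, 6, 167, 90), (196, 6, 165, 155), (198, 6, 157, 182), (200, 6, 151, 198), (202, 6, 152, 198), (204, 6, 152, 198), (206, 7, 154, 197), (208, 6, 151, 197), (210, 7, 153, 197), (212, 6, 153, 197), (214, 6, 153, 197), (216, 6, 153, 197)]
150 251 386 L [375.38   64.553] R 
[... 608 characters left out ...]
] w 53.56837029356106
254 261 376 L [418.879  78.864] R [409.057 131.419] mid [413.968 105.142] w 53.46424626544978
270 261 375 L [426.775  79.923] R [416.885 132.831] mid [421.83  106.377] w 53.82499677484593
0.015 [np.float64(360.3843239804902), np.float64(364.85218496364433), np.float64(374.0226026428279), np.float64(383.51989041754973), np.float64(393.36184182595645)]
0.023 [np.float64(360.4804482535799), np.float64(364.734992636721), np.float64(373.4675716437974), np.float64(382.5114144377807), np.float64(391.88346501000404)]
0.037 [np.float64(360.6486657314868), np.float64(364.52990606460503), np.float64(372.4962673954941), np.float64(380.7465814731848), np.float64(389.29630558208726)]
```

Gap to the stop is 7.0 mm, exactly central, and lateral error is 0.5 mm. Release and return for the coarse stone.

Call:
apply_moves(
  plan=[
    [[0, 0, 0, 0], [0, 0, 0, 0], [0, 0, 0, 0], [0, 0, 10, 0], [0, 0, 30, 0], [0, 0, 45, 0], [0, 0, 45, 0], [20, 0, 20, -2], [40, 5, 0, -2], [45, 15, 0, -2]],
  ],
  jaw=74,
)

```text
time: 26.88
tcp_pos: [0.5495, 0.1295, 0.1707]
ee_rot: [0.679, 0.734, 0.001, 0.001]
ft_force: [-0.3, 0.5, 1.4]
width: 0.0741
```

Call:
apply_moves(
  plan=[
    [[45, 25, 0, 0], [35, 30, 0, 0], [22, 25, 0, 0], [8, 10, 0, 0], [0, 0, 0, 0], [0, 0, 0, 0], [0, 0, 0, 0]],
  ],
  jaw=87,
)

```text
time: 27.75
tcp_pos: [0.658, 0.2188, 0.1696]
ee_rot: [0.679, 0.735, -0.0, 0.0]
ft_force: [-0.5, -0.1, 0.4]
width: 0.0869
```

```bash
python3 - <<'E'
from h import *
st();d,im=grab('wrist','w9.png')
rect(d,im,'coarse',(230,80,410,300),(0,0,20),(180,75,110),.024,5)
d,im=grab('top','t9.png')
rect(d,im,'medstone',(260,190,315,285),(0,110,60),(8,255,255),.037)
E
```

```text
t 27.75 tcp [657.962 218.77  169.58 ] jaw 94.53625344228259 quat [ 0.679  0.735 -0.     0.   ] F [-0.459 -0.109  0.389] w 86.89883405262016
coarse c [662.035 220.492] size [139.898  59.514] long-ang 2.13856 px [328.279 223.442]
medstone c [441.941 109.274] size [131.543  51.429] long-ang 10.820855 px [287.776 235.897]
```

View pics/w9.png

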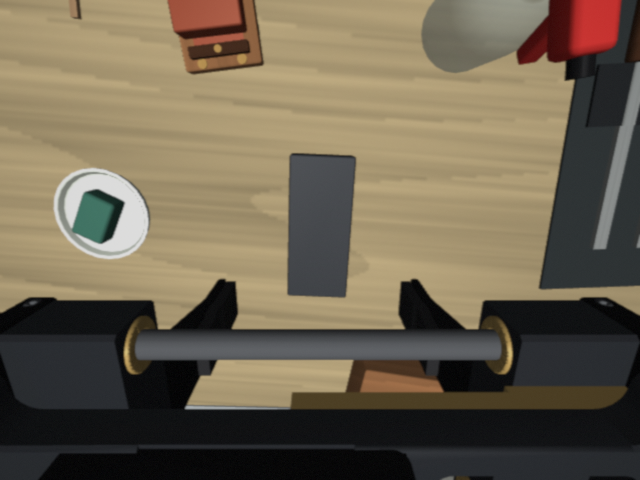

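The coarse stone is alone at (321,225), the dark grey one and not the turquoise look-alike. Descending.

Call:
apply_moves(
  plan=[
    [[4, 1, -30, -2.4], [0, 0, -40, 0], [0, 0, -40, 0], [0, 0, -25, 0], [0, 0, -15, 0], [0, 0, -8, 0], [0, 0, -4, 0], [0, 0, -2, 0], [0, 0, 0, 0], [0, 0, 0, 0]],
  ],
)

```text
time: 29.1
tcp_pos: [0.6627, 0.2213, 0.0057]
ee_rot: [0.693, 0.721, 0.0, 0.0]
ft_force: [0.3, 0.1, 0.2]
width: 0.0872
```

Call:
apply_moves(
  plan=[
    [[0, 0, 0, 0], [0, 0, 0, 0], [0, 0, 0, 0], [0, 0, 0, 0], [0, 0, 0, 0], [0, 0, 0, 0]],
  ],
  jaw=50,
  squeeze=35,
)

```text
time: 29.85
tcp_pos: [0.6624, 0.2209, 0.0052]
ee_rot: [0.693, 0.721, -0.0, 0.0]
ft_force: [-0.2, -1.2, 0.3]
width: 0.0593
```

Call:
apply_moves(
  plan=[
    [[0, 0, 5, 0], [0, 0, 15, 0], [0, 0, 35, 0], [0, -10, 40, 0], [-10, -25, 35, 0], [-22, -35, 0, 1.5], [-28, -42, 0, 1.5], [-30, -44, 0, 1.5], [-30, -44, 0, 1.5], [-30, -44, 0, 1.5]],
  ],
)

```text
time: 31.1
tcp_pos: [0.5114, -0.0242, 0.136]
ee_rot: [0.644, 0.765, 0.0, 0.0]
ft_force: [0.6, -0.4, -5.6]
width: 0.0598
```

Call:
apply_moves(
  plan=[
    [[-30, -44, 0, 1.8], [-28, -32, 0, 0], [-16, -16, 0, 0], [-7, -7, 0, 0], [0, 0, -30, 0], [0, 0, -35, 0], [0, 0, -20, 0], [0, 0, -5, 0], [0, 0, 0, 0], [0, 0, 0, 0]],
  ],
)

```text
time: 32.35
tcp_pos: [0.4326, -0.1219, 0.0462]
ee_rot: [0.632, 0.775, 0.001, 0.001]
ft_force: [0.2, -0.6, -5.2]
width: 0.0593
```

```bash
cat > chk.py <<'E'
from h import *
st();d,im=grab('wrist','w10.png')
z=observe()['tcp_pos'][2]
hsv=cv2.cvtColor(im,cv2.COLOR_BGR2HSV)
print([(v,*map(int,hsv[v,295])) for v in range(100,230,3)])
print('base');rows(mask(im,(220,100,440,176),(5,105,40),(18,255,255)),d,.015,6)
print('stone');rows(mask(im,(210,195,430,285),(0,0,20),(180,75,130)),d,z+.0188,10)
for zz in (.015,z-.0052,z+.0188): print(zz,[(v,onz(d,318,v,zz)[0]*1000) for v in range(110,230,10)])
E
python3 chk.py
```

```text
t 32.35 tcp [ 432.556 -121.859   46.17 ] jaw 101.53483282153543 quat [0.632 0.775 0.001 0.001] F [ 0.159 -0.614 -5.23 ] w 59.32519174691963
[(100, 20, 81, 195), (103, 20, 82, 200), (106, 20, 80, 197), (109, 19, 88, 182), (112, 13, 135, 180), (115, 14, 135, 182), (118, 15, 136, 188), (121, 14, 135, 178), (124, 13, 135, 163), (127, 11, 134, 84), (130, 11, 137, 84), (133, 11, 135, 85), (136, 11, 138, 83), (139, 11, 135, 81), (142, 8, 64, 76), (145, 103, 17, 104), (148, 113, 20, 104), (151, 107, 17, 104), (154, 105, 20, 104), (157, 109, 20, 103), (160, 109, 20, 103), (163, 108, 23, 55), (166, 105, 29, 35), (169, 105, 21, 73), (172, 109, 22, 94), (175, 105, 22, 94), (178, 105, 22, 94), (181, 113, 21, 95), (184, 109, 22, 94), (187, 109, 22, 94), (190, 109, 22, 94), (193, 103, 19, 93), (196, 107, 19, 93), (199, 109, 22, 93), (202, 111, 19, 93), (205, 109, 22, 93), (208, 105, 22, 92), (211, 105, 22, 92), (214, 109, 22, 91), (217, 111, 19, 92), (220, 107, 25, 92), (223, 109, 22, 92), (226, 105, 22, 92), (229, 107, 20, 91)]
base
110 261 375 L [ 345.589 -170.97 ] R [ 333.229 -110.179] mid [ 339
[... 2462 characters left out ...]
at64(368.02979366488637)), (180, np.float64(372.8168942799773)), (190, np.float64(377.6906735422966)), (200, np.float64(382.65350715777373)), (210, np.float64(387.70785845127006)), (220, np.float64(392.85628244353586))]
0.06491000768628744 [(110, np.float64(342.4833447344569)), (120, np.float64(346.17931056750405)), (130, np.float64(349.9387502762839)), (140, np.float64(353.7633131571488)), (150, np.float64(357.65470614579766)), (160, np.float64(361.614696357433)), (170, np.float64(365.64511376244485)), (180, np.float64(369.74785400613507)), (190, np.float64(373.9248813816084)), (200, np.float64(378.1782319656278)), (210, np.float64(382.51001692795006)), (220, np.float64(386.9224260254446))]
```

View pics/w10.png

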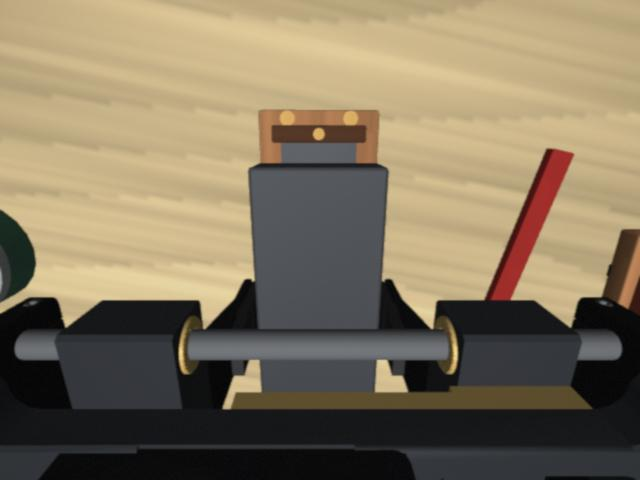

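Coarse stone is about 2 mm too far along +x; laterally aligned. I shift it and lower.

Call:
apply_moves(
  plan=[
    [[-2.2, -0.4, -8, 0], [0, 0, -8, 0], [0, 0, -4, 0], [0, 0, -2, 0], [0, 0, -1, 0], [0, 0, 0, 0], [0, 0, 0, 0]],
  ],
)

```text
time: 33.28
tcp_pos: [0.4293, -0.1223, 0.0223]
ee_rot: [0.633, 0.774, 0.0, 0.0]
ft_force: [-1.2, 0.3, -5.0]
width: 0.0597
```

```bash
python3 chk.py
```

```text
t 33.275 tcp [ 429.332 -122.289   22.293] jaw 101.51654632088729 quat [0.633 0.774 0.    0.   ] F [-1.214  0.26  -4.979] w 59.7475308657584
[(100, 20, 81, 192), (103, 21, 81, 192), (106, 20, 81, 196), (109, 20, 80, 197), (112, 20, 82, 190), (115, 13, 136, 171), (118, 13, 136, 175), (121, 13, 134, 175), (124, 13, 134, 175), (127, 13, 133, 175), (130, 13, 135, 159), (133, 10, 134, 82), (136, 11, 134, 84), (139, 10, 138, 85), (142, 11, 135, 83), (145, 10, 132, 83), (148, 10, 135, 81), (151, 0, 9, 81), (154, 111, 17, 103), (157, 105, 20, 103), (160, 111, 18, 102), (163, 113, 19, 55), (166, 105, 29, 35), (169, 105, 27, 75), (172, 109, 22, 94), (175, 105, 22, 94), (178, 105, 22, 93), (181, 109, 22, 94), (184, 111, 19, 93), (187, 109, 22, 94), (190, 105, 22, 93), (193, 107, 19, 93), (196, 109, 22, 93), (199, 116, 19, 93), (202, 111, 19, 93), (205, 109, 22, 92), (208, 107, 20, 91), (211, 107, 20, 91), (214, 109, 22, 92), (217, 109, 22, 92), (220, 110, 25, 92), (223, 111, 20, 90), (226, 105, 23, 90), (229, 109, 22, 91)]
base
114 252 383 L [ 345.708 -171.279] R [ 333.229 -109.812] mid [ 339.46
[... 2451 characters left out ...]
p.float64(364.85800073431733)), (180, np.float64(369.646305776881)), (190, np.float64(374.52077377969096)), (200, np.float64(379.4837515412555)), (210, np.float64(384.53767186646184)), (220, np.float64(389.6850575430018))]
0.04112153831195515 [(110, np.float64(339.34256385539425)), (120, np.float64(343.0421407286766)), (130, np.float64(346.80487977975054)), (140, np.float64(350.6324124693393)), (150, np.float64(354.526426933007)), (160, np.float64(358.4886704637325)), (170, np.float64(362.5209521261327)), (180, np.float64(366.6251455105506)), (190, np.float64(370.80319163581976)), (200, np.float64(375.0571020101516)), (210, np.float64(379.38896186028796)), (220, np.float64(383.80093353981))]
```

Call:
apply_moves(
  plan=[
    [[1, 0.2, 0, 0], [0, 0, -0.8, 0], [0, 0, -0.7, 0], [0, 0, -0.5, 0], [0, 0, -0.5, 0], [0, 0, 0, 0], [0, 0, 0, 0]],
  ],
)

```text
time: 34.2
tcp_pos: [0.4301, -0.122, 0.02]
ee_rot: [0.633, 0.774, -0.0, -0.0]
ft_force: [-2.8, 1.1, 5.6]
width: 0.0599
```

Contact; seated. Release, lift and back away clear of the camera's line.

Call:
apply_moves(
  plan=[
    [[0, 0, 0, 0], [0, 0, 0, 0], [0, 0, 0, 0], [0, 0, 10, 0], [0, 0, 30, 0], [0, 0, 45, 0], [0, 0, 45, 0], [0, -40, 40, 0], [0, -50, 30, 0], [0, -50, 0, 0]],
  ],
  jaw=82,
)

```text
time: 35.45
tcp_pos: [0.4318, -0.2642, 0.2235]
ee_rot: [0.632, 0.775, 0.001, 0.004]
ft_force: [0.6, 0.2, 0.3]
width: 0.0819
```

Call:
apply_moves(
  plan=[
    [[0, -50, 0, 0], [0, -50, 0, 0], [0, -50, 0, 0], [0, -20, 0, 0], [0, 0, 0, 0], [0, 0, 0, 0]],
  ],
)

```text
time: 36.2
tcp_pos: [0.4308, -0.4299, 0.2197]
ee_rot: [0.632, 0.775, 0.001, -0.0]
ft_force: [0.1, -0.0, 0.4]
width: 0.0821
```

```bash
python3 - <<'E'
from h import *
st();d,im=grab('top')
a=cv2.resize(im[95:310,150:480],None,fx=2.4,fy=2.4,interpolation=2); cv2.imwrite('pics/t11.png',a)
rect(d,im,'coarse',(365,195,420,295),(0,0,20),(180,60,110),.039,3)
rect(d,im,'fine',(420,110,465,195),(15,0,120),(60,60,255),.035)
rect(d,im,'green',(310,110,365,170),(60,60,20),(100,255,160),.027)
E
```

```text
t 36.2 tcp [ 430.835 -429.935  219.674] jaw 101.64580227384839 quat [ 0.632  0.775  0.001 -0.   ] F [ 0.117 -0.037  0.361] w 82.07900552645073
coarse c [ 428.524 -121.521] size [150.825  59.898] long-ang 11.8696575 px [394.273 245.221]
fine c [ 638.906 -226.587] size [100.417  48.447] long-ang 2.8975523 px [444.05 158.  ]
green c [663.129   6.852] size [25.736 41.264] long-ang 157.47697 px [336.5  138.85]
```

View pics/t11.png

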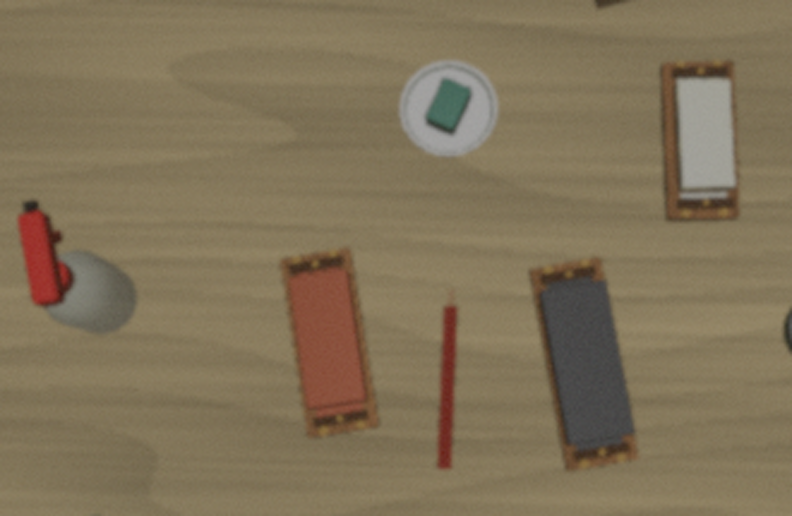

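All four stones lie flat where they belong: green in the dish, fine, medium and coarse between the stops of their own holders. The bottle is untouched. Handing in.

```bash
python3 -c "
from h import *
print(finish_job())"
```

```text
the job is handed in; nothing more can be done
None
```

The sharpening bench is set up and handed in at about 36 s of the 122 s allowed. I took the pile apart from the top: the green stone went into the white dish, then the fine, medium and coarse stones each into the holder with its own colour of pad. Each stone was lowered to about 6 N of contact before I released it. The spray bottle and the turquoise look-alike were not approached.

| Stone | Last checks |
|---|---|
| Dressing | Flat in the dish; within about 4 mm of its centre in the final top view |
| Fine | Sideways within 0.5 mm before set-down; about 1–1.5 mm off centre lengthways in both the wrist and top views, still clear of both stops |
| Medium | 7.0 mm gap to the stop at contact (7 mm is exactly central), 0.5 mm off sideways |
| Coarse | Gap to the stop was 5.9 mm, so I shifted it 1 mm before set-down; sideways aligned |

- **After-release checks:** I checked how the stones finally lie only in the final top view, not close up.
- **Disagreement:** colour-mask lengths from the top view ran long for the medium stone (132 mm against 120 mm) and the coarse stone (151 mm against 140 mm). The mask took in some of the same-coloured pad or dark stops. For those two stones I relied on the close wrist-camera measurements instead.

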